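Gauge the antenna mounts and pull the reject

ROBOT

A 6-joint arm with a two-finger parallel gripper is mounted at the origin on the work surface. World frame = base frame: x ahead of the robot, y to its left, z up, the work surface at z = 0. Lengths are in m, angles in rad, forces in N, time in s.
With the tool pointing down it reaches from about 0.325 to 0.775 m from the base axis. Payload 5.5 kg.
Tool frame: the origin (TCP) lies midway between the tips of the shut fingers; the grasp point (between the pads) lies pinch_z behind it (pinch_z is the distance from the TCP to the grasp point, in m); z points along the fingers, y is the direction in which the jaws open and shut (so a half turn about z gives the same grasp; the last joint's range is limited). The gripper opens to 85 mm and grips with 20 to 120 N. Pads are 22 mm wide; open, the fingers measure 114 mm over their backs; the gripper's body (76 mm by 85 mm) begins 54 mm behind the grasp point. The pads swing forward as they close: fully open they stand 13 mm farther back than shut.
Start: joints at [-1.254, 0.091, 1.231, -0, 1.82, -0.057], TCP at [0.219, -0.559, 0.195] pointing down, gripper open.
Joint ranges: [-2.87, 2.87], [-0.86, 2.18], [0.17, 2.46], [-1.51, 4.65], [0.06, 2.69], [-2.65, 2.65]. Speed limits (rad/s): [2.57, 2.57, 3.01, 3.14, 3.14, 3.14].

INTERFACE

Orientations are given as [roll, pitch, yaw] about the fixed x, y, z axes, in that order (R = Rz(yaw) Ry(pitch) Rx(roll)).
In Python, from rig import observe, read_camera, job_done, pinch_z gives the robot as it stands.
- The arm moves only by the tool drive_tool, never from a script. Its argument "series" is a list of rows, each a list of 6 numbers: the shift along the tool's x, y, z in m, then the turn, a rotation vector about the tool's x, y, z in degrees. A call has 1 to 8 rows; each row is the pose to reach, as a shift and turn from the pose commanded when the call began, along the tool's axes at that moment; what a row does not reach only later rows make up. A row lasts 1/10 s, in which the tool goes at most 50 mm and 8.59 degrees, less where a joint would pass 70% of its speed; a pose out of reach is approached as far as the arm can. A call with a gripper value outside its range is refused whole. "grip" is the gripper's target within -1 to 1 (fully open at 1, half-way at 0, shut at -1), set as the call begins (left out, the last holds). The fingers move at their own pace and stop on an object; "newtons" is the grip in N (left out, the last holds). Time passes only in rows, so rows that repeat a pose let the fingers close. It gives the time, the measured TCP pose, the force and the opening at its end, in the units of the state.
- observe(): the state, without advancing time (a new reading comes with each control period).
- read_camera(name): name is "scene" or "top" or "wrist"; returns a dict with "pixels" (420x560x3 uint8, red, green, blue), "z_map" (420x560 float32, m along the optical axis (not along the pixel's ray), 0 where there is no reading), "fx", "fy", "cx", "cy" (pixels), "rvec" (rotation vector, rad) and "tvec" (3), from world to camera coordinates, as OpenCV has them. Camera axes: x right, y down, z forward; pixel columns grow to the right and rows downward; lengths in m; the calibration is good to about 2 mm. The wrist camera is an equidistant fisheye: a pixel r from the principal point sees the ray r / f radians off the axis. A picture is of the moment at which its call begins.
- job_done(): hands the job in, once; it reports no verdict.
The state is a dict: "time": time; "qpos": joint angles; "qvel": joint speeds; "joint_efforts": joint torques, N m; "tool_pos": TCP position; "tcp_rot": TCP orientation; "contact_force": force on the tool from outside, world axes, zero at the start; "wrist_torque": the same for the moment, N m; "width": opening from 0.0 (shut) to 1.0 (fully open).
Only numpy, scipy, OpenCV 4.12 (cv2) and the standard library are available. Lean on these libraries where they do the work, as an engineer would, in place of code of your own. Each camera call takes 0.05 s, during which the arm holds its last target. There are 200 camera calls.

TASK

Take the plug gauge from its block and try it in both antenna mounts on the mat, the robot's left-hand one first and then the right-hand one: feel whether it drops down to its collar or is stopped part-way, and never force it. Then put the gauge back in its block, stand any mount that stopped it upright in the grey tray, and leave any mount that let it through standing where it is; set things down rather than dropping them, and do not disturb the tuning knob, the screwdriver or the battery box.

Things in the scene. Friction and masses are not known exactly. Their poses are not given: they have to be found in the camera images.
- gauge: steel plug gauge, loose, 0.12 kg, standing pin down in its block. Pin 16 mm wide, 34 mm long, its end bevelled 1 mm; above it a collar 29 mm wide (34 to 39 mm above the tip); above that a round handle 22 mm wide up to 94 mm above the tip. Metal on metal is hard: pressed, force builds up within a fraction of a mm. Origin: centre of the pin's lower end; z up to the handle
- stand: wooden gauge block, fixed, 70 x 70 mm, 46 mm high, with an upright blind hole of 20 mm diameter and 38 mm depth in the middle of its top. With the gauge home its collar rests on the block's top, the pin's tip 12 mm above the table. Origin: centre of the underside; z up
- mount_1: loose aluminium antenna mount on the mat, 0.15 kg, one of two outwardly alike. Flange 56 x 56 x 8 mm, round boss 40 mm wide, top 40 mm above the underside. Its upright central bore is 17 mm wide at the mouth; a good one stays so right through, a bad one has a step 16 mm down to 11 mm, too small for the gauge. Let the gauge tell which. Origin: centre of the underside; z up the bore
- mount_2: loose aluminium antenna mount on the mat, 0.15 kg, one of two outwardly alike. Flange 56 x 56 x 8 mm, round boss 40 mm wide, top 40 mm above the underside. Its upright central bore is 17 mm wide at the mouth; a good one stays so right through, a bad one has a step 16 mm down to 11 mm, too small for the gauge. Let the gauge tell which. Origin: centre of the underside; z up the bore
- mat: black rubber mat, fixed, 160 (x) x 320 (y) x 3 mm, the two mounts standing on it, one on its +y half (the robot's left) and one on its -y half (the robot's right). Origin: centre of the underside; x roughly away from the robot, y roughly to the robot's left, top face 3 mm above the table
- tray: shallow grey steel tray for rejects, fixed, outside 170 x 170 mm, rim 28 mm above the table, walls and floor 4 mm thick, empty. Origin: centre of the underside; its inner floor is 4 mm above the table
- knob: chrome tuning knob lying on the mat, skirt 38 mm in diameter, 22 mm high; a bystander. Origin: centre of the underside
- driver: screwdriver with a black handle, 170 mm long, lying on the desk beyond the mat; a bystander. Origin: near the middle of its length, x along it towards the blade
- battery_box: yellow plastic battery box with a snap latch, 85 x 125 x 57 mm; a bystander. Origin: centre of the underside

How it is judged:
On the way, in this order (a step that is already met when the one before it is completed fails the run):
1. the gauge has been tried in the left-hand mount: down to its collar (within 5 mm) if the bore lets it through, or resting on the step part-way down if it does not (((y of stepped_bore in the frame of mat above 0 m and (height (world z) of gauge between 0.023 and 0.0305 m and horizontal distance between gauge and stepped_bore below 0.004 m and (contact force between gauge and mount_1 above 0.5 N or contact force between gauge and mount_2 above 0.5 N))) or (y of clear_bore in the frame of mat above 0 m and (height (world z) of gauge below 0.014 m and horizontal distance between gauge and clear_bore below 0.004 m)))), for 0.04 s.
2. then the gauge has been tried in the right-hand mount in the same way (((y of stepped_bore in the frame of mat below 0 m and (height (world z) of gauge between 0.023 and 0.0305 m and horizontal distance between gauge and stepped_bore below 0.004 m and (contact force between gauge and mount_1 above 0.5 N or contact force between gauge and mount_2 above 0.5 N))) or (y of clear_bore in the frame of mat below 0 m and (height (world z) of gauge below 0.014 m and horizontal distance between gauge and clear_bore below 0.004 m)))), for 0.04 s.
At the end, for the whole second after the job is handed in: The mount that stopped the gauge stands upright on the tray's floor, within 55 mm of its centre; the one that let it through stands upright within 30 mm of where it was; the gauge is upright in its block, collar within 3 mm of the top; all at rest (upright: within 0.1 rad) (horizontal distance between stepped_bore and tray below 0.055 m and z of stepped_bore in the frame of tray below 0.012 m and angle between each of mount_1, mount_2, gauge's own z axis and vertical below 0.1 rad and distance of clear_bore from where it was at the start of the episode below 0.03 m and horizontal distance between gauge and stand below 0.005 m and z of gauge in the frame of stand below 0.015 m and linear speed of each of gauge, mount_1, mount_2 below 0.02 m/s); the robot touches nothing.
It fails at once if the gauge was forced: pressed on a mount with more than 30 N (contact force between gauge and mount_1 above 30 N or contact force between gauge and mount_2 above 30 N).
It fails at once if the gauge or a mount was dropped (falling free faster than 0.6 m/s, about 18 mm) ((linear speed of gauge above 0.6 m/s and contact force between the fingers and gauge below 0.05 N) or (linear speed of mount_1 above 0.6 m/s and contact force between the fingers and mount_1 below 0.05 N) or (linear speed of mount_2 above 0.6 m/s and contact force between the fingers and mount_2 below 0.05 N)).
It fails at once if a bystander was moved more than 20 mm (distance of any of knob, driver, battery_box from where it was at the start of the episode above 0.02 m).
It also fails if it takes over 72 s, if anything falls off the work surface, if the arm or the gripper's body presses on something with over 40 N, if the wrist force passes 120 N, or if a joint passes its speed limit or range.

## Working session

There is one attempt and no reset: what is moved stays moved. The work goes in short steps, Python scripts to look and compute and a tool call to move; the robot and the scene stay as the last step left them, time stands still between calls to the robot, and variables do not carry over. Pictures are saved under pics/ and viewed, about 8 in all and at most 12, crops included, and the job is handed in when it is done.

Besides the shell and the picture viewer there is one more tool, called as name([rows], argument=value, ...), one row to a line, values as JSON. drive_tool: Moves the arm, as the interface text tells. Its arguments: {"type":"object","properties":{"series":{"type":"array","items":{"type":"array","items":{"type":"number"}}},"grip":{"type":"number"},"newtons":{"type":"number"}},"required":["series"]}

```bash
ls; mkdir -p pics; cat > h.py <<'E'
import numpy as np, cv2
from rig import observe, read_camera, job_done, pinch_z
from scipy.spatial.transform import Rotation as R
def cloud(c):
    z=c["z_map"]; v,u=np.mgrid[:z.shape[0],:z.shape[1]]
    P=np.stack([(u-c["cx"])/c["fx"]*z,(v-c["cy"])/c["fy"]*z,z],-1)
    return (P-np.array(c["tvec"]).ravel())@cv2.Rodrigues(np.array(c["rvec"],float))[0]
def save(n,c): cv2.imwrite(f"pics/{n}.png",c["pixels"][:,:,::-1])
def st():
    s=observe(); print({k:np.round(v,4).tolist() for k,v in s.items() if k in("time","tool_pos","tcp_rot","contact_force","width","qpos")})
    return s
E
python3 - <<'E'
from h import *
st(); print("pinch",pinch_z)
c=read_camera("top"); save("top",c); np.savez("top.npz",**c)
P=cloud(c); print(P[::60,::80].round(3).tolist())
E
```

```text
pics
{'time': 0.0, 'qpos': [-1.2537, 0.0919, 1.2319, -0.0, 1.8198, -0.0567], 'tool_pos': [0.219, -0.5582, 0.1937], 'tcp_rot': [-3.1396, -0.0001, 0.3738], 'contact_force': [0.2741, 0.0101, -0.1565], 'width': 1.0034}
pinch 0.0187
[[[1.542, 1.168, -0.747], [1.019, 0.421, 0.157], [1.524, 0.475, -0.744], [1.035, 0.063, 0.114], [1.019, -0.123, 0.134], [1.088, -0.347, 0.001], [1.084, -0.557, -0.001]], [[0.952, 0.697, -0.003], [0.947, 0.489, -0.003], [0.942, 0.282, -0.003], [0.889, 0.065, 0.113], [0.88, -0.12, 0.124], [0.926, -0.339, 0.0], [0.92, -0.545, 0.003]], [[0.791, 0.687, 0.003], [0.782, 0.477, 0.018], [0.783, 0.282, -0.003], [0.778, 0.077, -0.001], [0.773, -0.127, -0.0], [0.768, -0.331, 0.001], [0.755, -0.521, 0.032]], [[0.637, 0.683, 0.003], [0.633, 0.484, -0.002], [0.628, 0.281, -0.0], [0.623, 0.079, -0.001], [0.618, -0.123, -0.0], [0.613, -0.323, 0.004], [0.609, -0.525, 0.001]], [[0.486, 0.679, 0.002], [0.482, 0.482, -0.003], [0.477, 0.28, 0.006], [0.472, 0.081, 0.01], [0.468, -0.117, 0.004], [0.463, -0.318, -0.002], [0.458, -0.518, -0.004]], [[0.341, 0.666, 0.015], [0.334, 0.478, -0.0], [0.33, 0.281, 0.002], [0.325, 0.084, 0.0], [0.321, -0.113, 0.002], [0.316, -0.309, 0.002], [0.311, -0.507, -0.001]], [[0.195, 0.671, -0.001], [0.191, 0.474, 0.003], [0.186, 0.281, 0.0], [0.182, 0.086, 0.003], [0.176, -0.109, -0.002], [0.171, -0.304, -0.003], [0.167, -0.498, -0.001]]]
```

View pics/top.png

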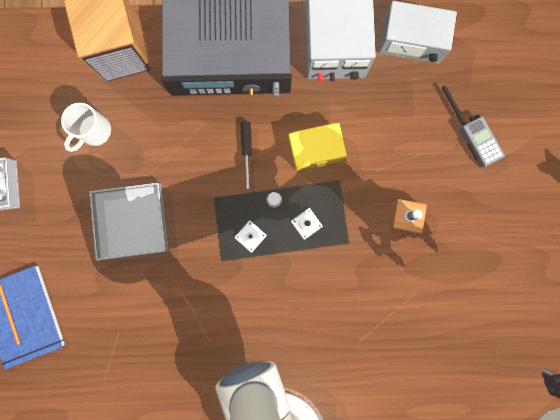

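The top view shows the tray at (128,222), the left mount at (251,237), the right mount at (307,224), the knob at (274,199), the block and gauge at (412,215), the driver at (247,155) and the battery box at (318,146). Next I'll measure them.

```bash
python3 - <<'E'
from h import *
for name in("top","scene"):
    c=dict(np.load("top.npz")) if name=="top" else read_camera("scene")
    if name=="scene": save("scene",c); np.savez("scene.npz",**c)
    P=cloud(c).reshape(-1,3); print(name, "cam", (-cv2.Rodrigues(np.array(c["rvec"],float))[0].T@np.array(c["tvec"]).ravel()).round(3))
    def reg(n,x0,x1,y0,y1,z0,z1):
        m=(P[:,0]>x0)&(P[:,0]<x1)&(P[:,1]>y0)&(P[:,1]<y1)&(P[:,2]>z0)&(P[:,2]<z1); Q=P[m]
        if len(Q)<5: print(n,len(Q)); return
        r=cv2.minAreaRect((Q[:,:2]*1000).astype(np.float32))
        print(n,len(Q),"mean",Q.mean(0).round(4),"rect",np.round(r[0],1),np.round(r[1],1),round(r[2],1),"zmed",np.median(Q[:,2]).round(4))
    reg("left top",.5,.63,.08,.22,.034,.06); reg("left all",.5,.63,.08,.22,.009,.06)
    reg("right top",.53,.65,-.05,.08,.034,.06); reg("right all",.53,.65,-.05,.08,.009,.06)
    reg("handle",.5,.7,-.35,-.18,.085,.13); reg("block top",.5,.7,-.35,-.18,.036,.056)
    reg("knob",.63,.72,.06,.14,.014,.05); reg("tray",.45,.75,.32,.6,.015,.045); reg("driver",.68,.9,.1,.22,.010,.05); reg("box",.7,.9,-.1,.08,.03,.08)
E
```

```text
top cam [ 0.458 -0.016  1.141]
left top 0
left all 3
right top 0
right all 199 mean [0.5839 0.009  0.0212] rect [592.4  25.6] [121.7  60.5] 57.7 zmed 0.0234
handle 94 mean [ 0.5206 -0.3286  0.1032] rect [ 520.8 -330.3] [20.8 21.2] 11.9 zmed 0.1052
block top 474 mean [ 0.5312 -0.3158  0.0466] rect [ 578.4 -253.1] [242.8  75.4] 52.1 zmed 0.0464
knob 90 mean [0.6927 0.0649 0.0212] rect [675.2  66. ] [89.3 11.5] 0.3 zmed 0.0217
tray 521 mean [0.6161 0.4277 0.0265] rect [613.9 394.9] [303.5 143.1] 12.4 zmed 0.0264
driver 201 mean [0.8423 0.1631 0.0316] rect [842.  159.9] [119.2   5.8] 89.3 zmed 0.0341
box 727 mean [ 0.789  -0.0269  0.0563] rect [798.  -10.7] [196.9 180.3] 0.6 zmed 0.0562
scene cam [ 0.989 -0.244  0.877]
left top 0
left all 0
right top 0
right all 254 mean [0.588  0.0101 0.0201] rect [599.9  29.5] [114.7  37.2] 50.3 zmed 0.0224
handle 152 mean [ 0.5258 -0.3284  0.1004] rect [ 523.4 -328.9] [20.6 21.1] 61.6 zmed 0.1032
block top 712 mean [ 0.5359 -0.3178  0.0448] rect [ 577.3 -254. ] [244.8  78.1] 52.6 zmed 0.0447
knob 115 mean [0.6918 0.0651 0.021 ] rect [676.   64.2] [89.1 14.9] 5.1 zmed 0.0223
tray 578 mean [0.6088 0.428  0.0254] rect [602.3 392.9] [328.1 147.3] 12.5 zmed 0.0249
driver 0
box 850 mean [ 0.7626 -0.0657  0.054 ] rect [786.5 -53.7] [192.6 120.5] 34.3 zmed 0.0547
```

View pics/scene.png

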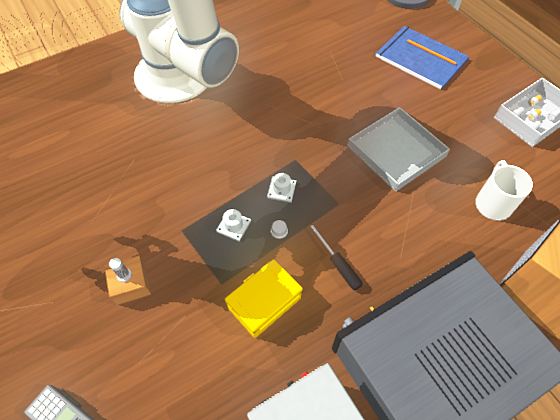

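The scene view shows the same layout: left mount (282,186), right mount (234,222), block (125,283), tray (398,148). My region guesses were off, so I'll centre them on pixel lookups.

```bash
python3 - <<'E'
from h import *
pix={"left":(251,237),"right":(307,224),"gauge":(415,214),"tray":(128,222),"knob":(274,199),"driver":(247,150),"box":(318,146)}
T=dict(np.load("top.npz")); PT=cloud(T); S=dict(np.load("scene.npz")); PS=cloud(S)
def reg(n,P,c,h,z0,z1):
    Q=P.reshape(-1,3); Q=Q[(abs(Q[:,:2]-c)<h).all(1)&(Q[:,2]>z0)&(Q[:,2]<z1)]
    if len(Q)<5: print(n,len(Q)); return c
    r=cv2.minAreaRect((Q[:,:2]*1000).astype(np.float32)); print(n,len(Q),"rect",np.round(r[0],1),np.round(r[1],1),round(r[2],1),"z",np.median(Q[:,2]).round(4)); return np.array(r[0])/1000
for k,(u,v) in pix.items():
    p=PT[v-4:v+5,u-4:u+5].reshape(-1,3); c=p[:,:2].mean(0); print(k,np.median(p,0).round(3))
    for n,P in(("top",PT),("scene",PS)):
        for lab,z0,z1,h in {"left":[("boss",.036,.055,.045),("flange",.007,.018,.05)],"right":[("boss",.036,.055,.045),("flange",.007,.018,.05)],"gauge":[("handle",.09,.12,.06),("block",.038,.0495,.07)],"tray":[("rim",.02,.04,.12)],"knob":[("knob",.017,.04,.035)],"driver":[("drv",.01,.05,.1)],"box":[("box",.045,.07,.09)]}[k]:
            reg(n+" "+lab,P,c,h,z0,z1)
# mat
for n,c,P in(("top",T,PT),("scene",S,PS)):
    dark=(c["pixels"].max(2)<60)&(abs(P[:,:,2])<.01)&(P[:,:,0]>.4)&(P[:,:,0]<.75)&(abs(P[:,:,1]-.04)<.22)
    l,nn,stt,_=cv2.connectedComponentsWithStats(dark.astype(np.uint8)); i=1+stt[1:,4].argmax() if False else 1+np.argmax(np.array(stt)[1:,4]) 
    Q=P[nn==i]; r=cv2.minAreaRect((Q[:,:2]*1000).astype(np.float32)); print("mat",np.round(r[0],1),np.round(r[1],1),r[2],len(Q))
E
```

```text
left [0.479 0.053 0.04 ]
top boss 180 rect [483.2  55.1] [36.4 38.3] 88.7 z 0.0429
top flange 322 rect [481.   52.8] [91.6 98.7] 2.6 z 0.0109
scene boss 207 rect [484.1  56.5] [40.2 39.1] 14.6 z 0.0413
scene flange 261 rect [489.2  52.8] [55.9 70.8] 47.5 z 0.0099
right [ 0.508 -0.086  0.042]
top boss 180 rect [511.1 -85.2] [36.4 38.7] 88.0 z 0.0432
top flange 328 rect [505.6 -84.6] [96.7 99.4] 88.6 z 0.011
scene boss 230 rect [512.3 -83.3] [39.5 40.1] 50.2 z 0.0413
scene flange 280 rect [512.2 -83.1] [57.3 56.8] 34.3 z 0.01
gauge [ 0.52  -0.327  0.105]
top handle 88 rect [ 521.2 -330.1] [21.2 20.5] 87.6 z 0.1055
top block 680 rect [ 521.1 -330.9] [71.4 70.1] 77.8 z 0.0463
scene handle 135 rect [ 523.5 -328.2] [20.3 21.2] 76.3 z 0.1035
scene block 972 rect [ 522.  -328.7] [70.7 73.2] 77.5 z 0.0447
tray [0.524 0.359 0.004]
top rim 583 rect [526.3 353.9] [170.4 171.8] 6.0 z 0.027
scene rim 687 rect [527.2 356.9] [173.1 175.4] 6.0 z 0.0252
knob [ 0.57  -0.006  0.025]
top knob 133 rect [571.8  -5.7] [29.6 29.7] 42.8 z 0.0249
scene knob 169 rect [574.3  -4.2] [31.7 30. ] 2.5 z 0.0237
driver [0.695 0.059 0.021]
top drv 412 rect [686.1  62. ] [ 25.3 166.4] 89.1 z 0.0219
scene drv 598 rect [688.2  60.3] [169.5  26.6] 3.6 z 0.0211
box [ 0.693 -0.115  0.056]
top box 1883 rect [ 697.4 -114.3] [ 92.8 126.6] 11.1 z 0.0559
scene box 2918 rect [ 697.9 -112.6] [ 90.8 127.2] 11.2 z 0.0549
mat [544.3 120.4] [12.5  5.1] 0.3868395984172821 9
mat [ 505.2 -115.3] [0. 0.] 0.0 1
```

drive_tool([
  [0.046, -0.013, 0, 0, 0, 3],
  [0.092, -0.026, 0, 0, 0, 6],
  [0.138, -0.039, 0, 0, 0, 9],
  [0.184, -0.052, 0, 0, 0, 12],
  [0.23, -0.065, 0, 0, 0, 15],
  [0.276, -0.078, 0, 0, 0, 18],
  [0.322, -0.09, 0, 0, 0, 21.42],
  [0.366, -0.1026, 0, 0, 0, 21.42],
], grip=1, newtons=25)

```text
time: 0.9
tool_pos: [0.5237, -0.3278, 0.1943]
tcp_rot: [-3.141, 0.001, -0.001]
contact_force: [0.2, -0.5, 0.1]
width: 0.998
```

```bash
python3 - <<'E'
from h import *
st(); c=read_camera("wrist"); save("w1",c); np.savez("w1.npz",**c); print({k:np.round(c[k],3).tolist() for k in("fx","fy","cx","cy","rvec","tvec")})
st()
E
```

```text
{'time': 0.9, 'qpos': [-0.6143, 0.1404, 1.1787, -0.0, 1.8233, 0.9579], 'tool_pos': [0.5237, -0.3278, 0.1943], 'tcp_rot': [-3.1411, 0.0007, -0.0015], 'contact_force': [0.1785, -0.4912, 0.0996], 'width': 0.9982}
{'fx': 325.192, 'fy': 325.192, 'cx': 280.267, 'cy': 212.588, 'rvec': [-2.057, 2.061, 0.314], 'tvec': [-0.326, 0.462, 0.534]}
{'time': 0.95, 'qpos': [-0.6059, 0.1436, 1.1766, 0.0049, 1.8223, 0.9601], 'tool_pos': [0.5284, -0.3226, 0.1935], 'tcp_rot': [-3.1372, -0.002, 0.006], 'contact_force': [-0.675, 4.2483, -0.6215], 'width': 1.0003}
```

View pics/w1.png

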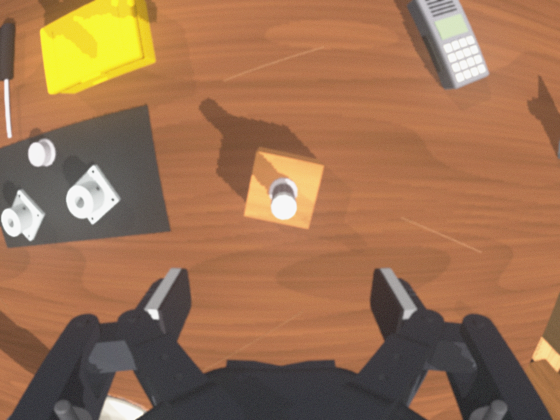

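The wrist view shows the gauge upright in its block at (284,203) between the open fingers. I'll let the arm settle, then measure with the wrist depth.

drive_tool([
  [0, 0, 0, 0, 0, 0],
  [0, 0, 0, 0, 0, 0],
  [0, 0, 0, 0, 0, 0],
])

```text
time: 1.25
tool_pos: [0.5214, -0.3304, 0.1948]
tcp_rot: [3.141, 0.001, -0.002]
contact_force: [-0.1, -0.2, -0.7]
width: 0.999
```

```bash
cat >> h.py <<'E'
def wcloud(c):
    z=c["z_map"]; v,u=np.mgrid[:z.shape[0],:z.shape[1]]
    a=(u-c["cx"])/c["fx"]; b=(v-c["cy"])/c["fy"]; r=np.hypot(a,b)+1e-9; k=np.tan(np.minimum(r,1.4))/r
    P=np.stack([a*k*z,b*k*z,z],-1)
    return (P-np.array(c["tvec"]).ravel())@cv2.Rodrigues(np.array(c["rvec"],float))[0]
def rect(n,P,c,h,z0,z1):
    Q=P.reshape(-1,3); Q=Q[(abs(Q[:,:2]-c)<h).all(1)&(Q[:,2]>z0)&(Q[:,2]<z1)]
    if len(Q)<5: print(n,len(Q)); return
    r=cv2.minAreaRect((Q[:,:2]*1000).astype(np.float32)); e=cv2.minEnclosingCircle((Q[:,:2]*1000).astype(np.float32))
    print(n,len(Q),"rect",np.round(r[0],1),np.round(r[1],1),round(r[2],1),"circ",np.round(e[0],1),round(e[1],1),"z",np.median(Q[:,2]).round(4))
E
python3 - <<'E'
from h import *
st(); c=read_camera("wrist"); np.savez("w2.npz",**c); P=wcloud(c)
rect("handle",P,(.5224,-.329),.03,.1,.112); rect("block",P,(.5224,-.329),.05,.04,.05)
rect("right boss",P,(.5117,-.0843),.035,.038,.05); rect("left boss",P,(.4837,.0558),.035,.038,.05)
print(P[215:190:-4,284].round(4).tolist())
E
```

```text
{'time': 1.25, 'qpos': [-0.6197, 0.1385, 1.1799, -0.0004, 1.8236, 0.9526], 'tool_pos': [0.5214, -0.3304, 0.1948], 'tcp_rot': [3.1415, 0.0006, -0.0017], 'contact_force': [-0.1096, -0.2106, -0.6993], 'width': 0.9991}
handle 491 rect [ 521.8 -330.1] [21.2 20.7] 63.7 circ [ 521.9 -330.1] 10.8 z 0.1048
block 3616 rect [ 521.3 -330.1] [70.3 70.3] 78.0 circ [ 521.2 -330.1] 49.0 z 0.0449
right boss 591 rect [510.7 -84.3] [39.  40.1] 27.1 circ [510.8 -84. ] 20.7 z 0.0418
left boss 357 rect [483.3  55.6] [38.4 40.8] 2.5 circ [482.3  55.9] 21.0 z 0.0416
[[0.5119, -0.3333, 0.1053], [0.5152, -0.3333, 0.1042], [0.519, -0.3333, 0.1052], [0.5226, -0.3333, 0.1051], [0.5262, -0.3333, 0.1053], [0.5295, -0.3333, 0.1045], [0.5318, -0.3334, 0.0998]]
```

drive_tool([
  [0, 0, 0.03, 0, 0, 0],
  [0, 0, 0.07, 0, 0, 0],
  [0, 0, 0.1, 0, 0, 0],
  [0, 0, 0.118, 0, 0, 0],
  [0, 0, 0.127, 0, 0, 0],
  [0, 0, 0.127, 0, 0, 0],
  [0, 0, 0.127, 0, 0, 0],
  [0, 0, 0.127, 0, 0, 0],
])

```text
time: 2.1
tool_pos: [0.523, -0.3302, 0.07]
tcp_rot: [3.14, -0.003, -0.0]
contact_force: [-0.3, -0.0, 0.3]
width: 1.005
```

drive_tool([
  [0, 0, 0, 0, 0, 0],
  [0, 0, 0, 0, 0, 0],
  [0, 0, 0, 0, 0, 0],
  [0, 0, 0, 0, 0, 0],
  [0, 0, 0, 0, 0, 0],
  [0, 0, 0, 0, 0, 0],
  [0, 0, 0, 0, 0, 0],
  [0, 0, 0, 0, 0, 0],
], grip=-1, newtons=25)

```text
time: 2.9
tool_pos: [0.5224, -0.3295, 0.0681]
tcp_rot: [3.141, -0.0, -0.0]
contact_force: [-1.0, -1.2, 1.7]
width: 0.218
```

```bash
python3 -c "
from h import *
st()"
```

```text
{'time': 2.9, 'qpos': [-0.6177, 0.1495, 1.392, -0.0, 1.5998, 0.9531], 'tool_pos': [0.5224, -0.3295, 0.0681], 'tcp_rot': [3.1414, -0.0003, -0.0001], 'contact_force': [-0.961, -1.2337, 1.682], 'width': 0.2182}
```

drive_tool([
  [0, 0, -0.01, 0, 0, 0],
  [0, 0, -0.03, 0, 0, 0],
  [0, 0, -0.05, 0, 0, 0],
  [0, 0, -0.06, 0, 0, 0],
  [0, 0, -0.06, 0, 0, 0],
  [0, 0, -0.06, 0, 0, 0],
  [0, 0, -0.06, 0, 0, 0],
])

```text
time: 3.6
tool_pos: [0.5218, -0.329, 0.1262]
tcp_rot: [-3.14, 0.002, -0.0]
contact_force: [-0.7, 0.8, -2.1]
width: 0.222
```

```bash
python3 - <<'E'
from h import *
st(); c=read_camera("wrist"); np.savez("w3.npz",**c); P=wcloud(c)
cv2.imwrite("pics/w3.png",cv2.resize(c["pixels"][150:400,140:420,::-1],None,fx=2,fy=2))
rect("block",P,(.5224,-.329),.05,.04,.05)
rect("right boss",P,(.5117,-.0843),.035,.038,.05); rect("left boss",P,(.4837,.0558),.035,.038,.05)
for z0 in(.05,.07,.09,.11,.12): rect("held %.2f"%z0,P,(.5224,-.33),.02,z0,z0+.02)
c=read_camera("scene"); P=cloud(c); np.savez("s3.npz",**c); rect("scene held",P,(.5224,-.33),.02,.065,.12); rect("collar",P,(.5224,-.33),.02,.1,.118)
E
```

```text
{'time': 3.6, 'qpos': [-0.6177, 0.136, 1.3036, 0.0, 1.7044, 0.9531], 'tool_pos': [0.5218, -0.329, 0.1262], 'tcp_rot': [-3.1401, 0.0021, -0.0], 'contact_force': [-0.6866, 0.7942, -2.0594], 'width': 0.222}
block 5173 rect [ 521.3 -330.2] [70.6 71.1] 78.0 circ [ 521.3 -329.9] 49.1 z 0.0449
right boss 734 rect [511.7 -84.4] [39.2 40.1] 1.8 circ [510.7 -84. ] 20.9 z 0.0418
left boss 0
held 0.05 0
held 0.07 71 rect [ 526.5 -330.3] [14.2  4.7] 89.7 circ [ 524.1 -330.3] 7.1 z 0.0754
held 0.09 499 rect [ 525.  -329.5] [28.  20.8] 89.6 circ [ 521.1 -329.6] 14.4 z 0.108
held 0.11 351 rect [ 527.4 -329.4] [22.   9.6] 89.6 circ [ 522.6 -329.4] 11.0 z 0.1214
held 0.12 450 rect [ 527.5 -329.3] [22.1  9.8] 89.6 circ [ 522.7 -329.3] 11.1 z 0.1305
scene held 154 rect [ 524.7 -327.9] [22.5 28.2] 10.5 circ [ 522.5 -327.3] 15.3 z 0.1068
collar 104 rect [ 524.7 -327.9] [22.5 28.2] 10.5 circ [ 522.5 -327.3] 15.3 z 0.108
```

View pics/w3.png

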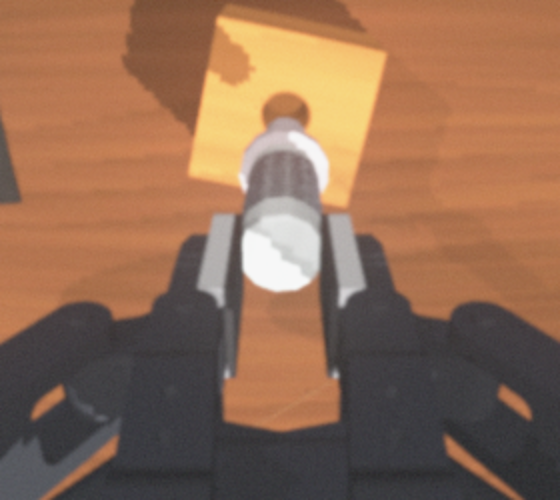

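The gauge is held upright between the pads, its handle top at (280,250) in the crop. Next I'll move over the left mount.

drive_tool([
  [-0.003, -0.025, 0, 0, 0, 0],
  [-0.008, -0.07, 0, 0, 0, 0],
  [-0.013, -0.118, 0, 0, 0, 0],
  [-0.018, -0.166, 0, 0, 0, 0],
  [-0.023, -0.214, 0, 0, 0, 0],
  [-0.028, -0.262, 0, 0, 0, 0],
  [-0.033, -0.31, 0, 0, 0, 0],
  [-0.036, -0.35, 0, 0, 0, 0],
])

```text
time: 4.5
tool_pos: [0.4854, 0.0229, 0.1275]
tcp_rot: [-3.141, 0.0, 0.001]
contact_force: [0.9, -0.1, -1.5]
width: 0.221
```

drive_tool([
  [-0.001, -0.02, 0, 0, 0, 0],
  [-0.0025, -0.03, 0, 0, 0, 0],
  [-0.0025, -0.035, 0, 0, 0, 0],
  [-0.0025, -0.035, 0, 0, 0, 0],
  [-0.0025, -0.035, 0, 0, 0, 0],
  [-0.0025, -0.035, 0, 0, 0, 0],
  [-0.0025, -0.035, 0, 0, 0, 0],
])

```text
time: 5.2
tool_pos: [0.484, 0.0548, 0.1278]
tcp_rot: [3.141, 0.0, -0.001]
contact_force: [-0.6, 0.2, -1.2]
width: 0.215
```

```bash
cat >> h.py <<'E'
def held(P,x,y,zt):
    # zt tcp z ; bands of handle, collar, pin
    for n,a,b,r in(("pin",-.052,-.025,.008),("collar",-.0215,-.0178,.0145),("handle",-.01,.025,.011)):
        Q=P.reshape(-1,3); Q=Q[(abs(Q[:,:2]-(x,y))<.025).all(1)&(Q[:,2]>zt+a)&(Q[:,2]<zt+b)]
        if len(Q)<10: print(n,len(Q)); continue
        f=lambda p:np.hypot(Q[:,0]-p[0],Q[:,1]-p[1])-r
        from scipy.optimize import least_squares
        s=least_squares(f,(x,y),loss="soft_l1",f_scale=.0005); print(n,len(Q),(s.x*1000).round(2),"rms",(np.sqrt(np.mean(s.fun**2))*1000).round(2))
def boss(P,x,y):
    rect("boss",P,(x,y),.035,.038,.05)
    Q=P.reshape(-1,3); Q=Q[(abs(Q[:,:2]-(x,y))<.03).all(1)&(Q[:,2]>.016)&(Q[:,2]<.037)]
    from scipy.optimize import least_squares
    s=least_squares(lambda p:np.hypot(Q[:,0]-p[0],Q[:,1]-p[1])-.02,(x,y),loss="soft_l1",f_scale=.0005); print("boss side",len(Q),(s.x*1000).round(2))
E
python3 - <<'E'
from h import *
s=st(); c=read_camera("wrist"); np.savez("w4.npz",**c); P=wcloud(c)
cv2.imwrite("pics/w4.png",cv2.resize(c["pixels"][130:400,140:420,::-1],None,fx=2,fy=2))
t=s["tool_pos"]; held(P,t[0],t[1],t[2]); boss(P,.4833,.0556)
st()
E
```

```text
{'time': 5.2, 'qpos': [0.0429, -0.2183, 1.6456, -0.0001, 1.7144, 1.6151], 'tool_pos': [0.484, 0.0548, 0.1278], 'tcp_rot': [3.1414, 0.0001, -0.0014], 'contact_force': [-0.6274, 0.2364, -1.2254], 'width': 0.2148}
pin 46 [482.78  53.8 ] rms 0.19
collar 334 [481.01  54.24] rms 1.48
handle 808 [482.93  54.64] rms 0.27
boss 1039 rect [486.7  56.5] [32.6 39.4] 4.4 circ [482.8  56. ] 20.2 z 0.0418
boss side 323 [483.12  55.8 ]
{'time': 5.25, 'qpos': [0.0431, -0.2183, 1.6456, -0.0001, 1.7144, 1.6152], 'tool_pos': [0.484, 0.0549, 0.1278], 'tcp_rot': [3.1415, 0.0001, -0.0013], 'contact_force': [0.5384, -1.003, -1.7743], 'width': 0.2187}
```

View pics/w4.png

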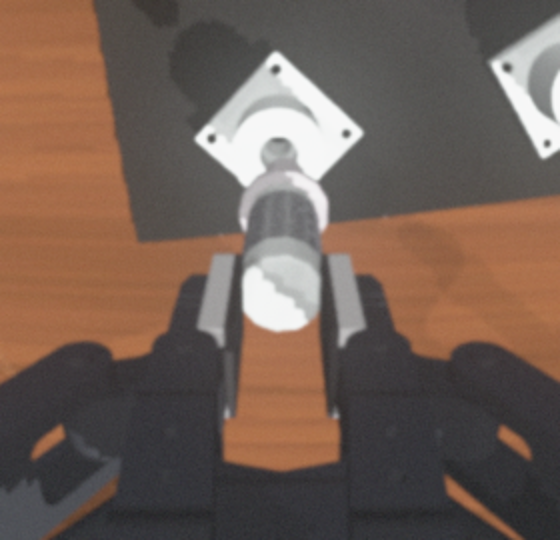

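The pin tip sits about 1 mm to the right of the bore centre (278,150 in the crop). I'll correct that, come down to 4 mm above the mouth and measure again.

drive_tool([
  [0.0003, -0.001, 0.01, 0, 0, 0],
  [0.0003, -0.001, 0.02, 0, 0, 0],
  [0.0003, -0.001, 0.025, 0, 0, 0],
  [0.0003, -0.001, 0.025, 0, 0, 0],
  [0.0003, -0.001, 0.025, 0, 0, 0],
  [0.0003, -0.001, 0.025, 0, 0, 0],
  [0.0003, -0.001, 0.025, 0, 0, 0],
])

```text
time: 5.95
tool_pos: [0.4844, 0.0566, 0.1034]
tcp_rot: [-3.142, -0.001, 0.0]
contact_force: [-0.2, 0.4, -1.2]
width: 0.219
```

```bash
python3 - <<'E'
from h import *
s=st(); c=read_camera("wrist"); np.savez("w5.npz",**c); P=wcloud(c)
t=s["tool_pos"]; held(P,t[0],t[1],t[2]); boss(P,.4833,.0556)
c=read_camera("scene"); P=cloud(c); np.savez("s5.npz",**c); print("scene"); held(P,t[0]+.002,t[1]+.002,t[2]); boss(P,.485,.0575)
E
```

```text
{'time': 5.95, 'qpos': [0.0466, -0.2141, 1.6851, -0.0, 1.6696, 1.6174], 'tool_pos': [0.4844, 0.0566, 0.1034], 'tcp_rot': [-3.1416, -0.0009, 0.0], 'contact_force': [-0.249, 0.4139, -1.1898], 'width': 0.2186}
pin 45 [483.25  55.57] rms 0.21
collar 314 [481.43  56.01] rms 1.46
handle 813 [483.39  56.5 ] rms 0.28
boss 1067 rect [487.8  56.2] [30.  39.8] 1.7 circ [482.8  56. ] 20.2 z 0.0419
boss side 266 [482.68  55.97]
scene
pin 37 [484.25  56.9 ] rms 1.04
collar 33 [482.66  58.59] rms 1.83
handle 109 [484.18  57.7 ] rms 0.96
boss 162 rect [484.9  56.1] [38.1 38. ] 59.4 circ [484.1  56.4] 21.0 z 0.0417
boss side 101 [483.54  57.45]
```

drive_tool([
  [-0.0003, 0, 0.001, 0, 0, 0],
  [-0.0003, 0, 0.002, 0, 0, 0],
  [-0.0003, 0, 0.003, 0, 0, 0],
  [-0.0003, 0, 0.004, 0, 0, 0],
  [-0.0003, 0, 0.0045, 0, 0, 0],
  [-0.0003, 0, 0.005, 0, 0, 0],
  [-0.0003, 0, 0.005, 0, 0, 0],
], newtons=20)

```text
time: 6.75
tool_pos: [0.4838, 0.0566, 0.0978]
tcp_rot: [3.142, 0.0, -0.0]
contact_force: [0.3, 0.1, -1.3]
width: 0.216
```

drive_tool([
  [0, 0, 0.0005, 0, 0, 0],
  [0, 0, 0.001, 0, 0, 0],
  [0, 0, 0.001, 0, 0, 0],
])

```text
time: 7.05
tool_pos: [0.4838, 0.0566, 0.0968]
tcp_rot: [-3.142, 0.0, -0.0]
contact_force: [0.7, -1.5, -1.6]
width: 0.221
```

The tip is about 2 mm below the mouth with no force, so it is in the bore. I'll carry on down gently.

drive_tool([
  [0, 0, 0.001, 0, 0, 0],
  [0, 0, 0.002, 0, 0, 0],
  [0, 0, 0.003, 0, 0, 0],
  [0, 0, 0.004, 0, 0, 0],
  [0, 0, 0.004, 0, 0, 0],
])

```text
time: 7.55
tool_pos: [0.4838, 0.0566, 0.0926]
tcp_rot: [-3.142, 0.0, -0.0]
contact_force: [-0.9, -0.1, -1.1]
width: 0.219
```

drive_tool([
  [0, 0, 0.001, 0, 0, 0],
  [0, 0, 0.002, 0, 0, 0],
  [0, 0, 0.003, 0, 0, 0],
  [0, 0, 0.004, 0, 0, 0],
  [0, 0, 0.005, 0, 0, 0],
  [0, 0, 0.006, 0, 0, 0],
  [0, 0, 0.0065, 0, 0, 0],
  [0, 0, 0.0065, 0, 0, 0],
])

```text
time: 8.35
tool_pos: [0.4838, 0.0566, 0.0862]
tcp_rot: [3.142, 0.0, -0.0]
contact_force: [0.8, 0.3, -1.5]
width: 0.22
```

drive_tool([
  [0, 0, 0.0007, 0, 0, 0],
  [0, 0, 0.0014, 0, 0, 0],
  [0, 0, 0.002, 0, 0, 0],
  [0, 0, 0.0025, 0, 0, 0],
  [0, 0, 0.0029, 0, 0, 0],
  [0, 0, 0.0033, 0, 0, 0],
  [0, 0, 0.0033, 0, 0, 0],
])

```text
time: 9.05
tool_pos: [0.4839, 0.0566, 0.0831]
tcp_rot: [-3.142, -0.0, -0.0]
contact_force: [-0.9, 0.0, -1.2]
width: 0.224
```

drive_tool([
  [0, 0, 0.0004, 0, 0, 0],
  [0, 0, 0.0008, 0, 0, 0],
  [0, 0, 0.0008, 0, 0, 0],
])

```text
time: 9.35
tool_pos: [0.4842, 0.0566, 0.0829]
tcp_rot: [-3.142, -0.001, -0.0]
contact_force: [0.7, 0.1, 1.9]
width: 0.221
```

drive_tool([
  [0, 0, 0.0005, 0, 0, 0],
  [0, 0, 0.001, 0, 0, 0],
  [0, 0, 0.001, 0, 0, 0],
])

```text
time: 9.65
tool_pos: [0.4847, 0.0566, 0.0827]
tcp_rot: [-3.141, -0.003, -0.0]
contact_force: [-0.4, -1.0, 5.6]
width: 0.218
```

The left mount stopped the gauge at its step: the tip is at about 27 mm and the force rose by about 7 N over 1.8 mm of commanded travel. I'll withdraw and go over the right mount.

drive_tool([
  [0, 0, -0.002, 0, 0, 0],
  [0, 0, -0.007, 0, 0, 0],
  [0, 0, -0.017, 0, 0, 0],
  [0, 0, -0.03, 0, 0, 0],
  [0, 0, -0.04, 0, 0, 0],
  [0, 0, -0.046, 0, 0, 0],
  [0, 0, -0.046, 0, 0, 0],
  [0, 0, -0.046, 0, 0, 0],
])

```text
time: 10.45
tool_pos: [0.4839, 0.0566, 0.1272]
tcp_rot: [-3.142, 0.0, -0.0]
contact_force: [-0.5, 0.2, -1.5]
width: 0.216
```

drive_tool([
  [0.004, 0.02, 0, 0, 0, 0],
  [0.01, 0.05, 0, 0, 0, 0],
  [0.018, 0.09, 0, 0, 0, 0],
  [0.024, 0.12, 0, 0, 0, 0],
  [0.0278, 0.14, 0, 0, 0, 0],
  [0.0278, 0.14, 0.01, 0, 0, 0],
  [0.0278, 0.14, 0.019, 0, 0, 0],
  [0.0278, 0.14, 0.021, 0, 0, 0],
])

```text
time: 11.25
tool_pos: [0.5105, -0.0823, 0.1037]
tcp_rot: [-3.14, 0.004, 0.001]
contact_force: [0.4, 0.1, -1.8]
width: 0.223
```

drive_tool([
  [0, 0, 0, 0, 0, 0],
  [0, 0, 0, 0, 0, 0],
  [0, 0, 0, 0, 0, 0],
])

```text
time: 11.55
tool_pos: [0.5119, -0.0829, 0.1068]
tcp_rot: [3.141, -0.001, 0.001]
contact_force: [0.2, -0.4, -1.5]
width: 0.221
```

```bash
python3 - <<'E'
from h import *
s=st(); c=read_camera("wrist"); np.savez("w6.npz",**c); P=wcloud(c)
cv2.imwrite("pics/w6.png",cv2.resize(c["pixels"][130:400,140:420,::-1],None,fx=2,fy=2))
t=s["tool_pos"]; held(P,t[0],t[1],t[2]); boss(P,.5112,-.0843)
E
```

```text
{'time': 11.55, 'qpos': [-0.2262, -0.1295, 1.604, 0.0001, 1.6662, 1.3437], 'tool_pos': [0.5119, -0.0829, 0.1068], 'tcp_rot': [3.1414, -0.0009, 0.0009], 'contact_force': [0.1711, -0.3757, -1.4572], 'width': 0.2211}
pin 46 [510.76 -84.33] rms 0.17
collar 316 [509.   -84.11] rms 1.46
handle 819 [510.86 -83.2 ] rms 0.3
boss 1062 rect [515.7 -84. ] [39.5 30.8] 90.0 circ [511.  -83.8] 20.1 z 0.0419
boss side 254 [510.81 -83.92]
```

View pics/w6.png

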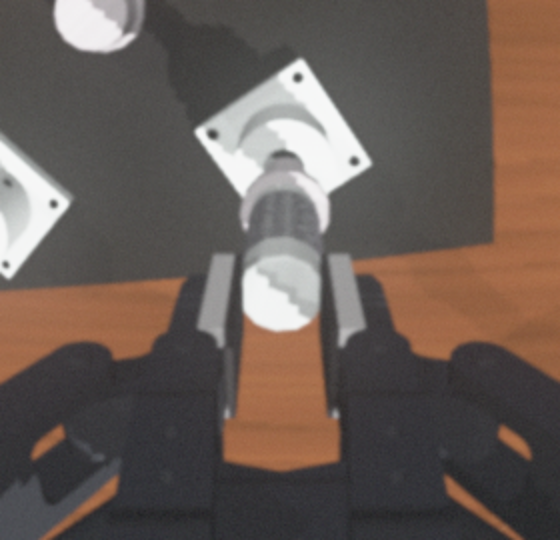

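The pin is over the right bore (285,158 in the crop), with offsets matching those of the successful left insertion. Coming down.

drive_tool([
  [0.0002, 0, 0.002, 0, 0, 0],
  [0.0002, 0, 0.004, 0, 0, 0],
  [0.0002, 0, 0.0055, 0, 0, 0],
  [0.0002, 0, 0.0065, 0, 0, 0],
  [0.0002, 0, 0.0075, 0, 0, 0],
  [0.0002, 0, 0.0082, 0, 0, 0],
  [0.0002, 0, 0.009, 0, 0, 0],
  [0.0002, 0, 0.009, 0, 0, 0],
])

```text
time: 12.4
tool_pos: [0.5118, -0.0834, 0.0971]
tcp_rot: [-3.141, 0.0, -0.0]
contact_force: [0.8, 0.1, -1.7]
width: 0.22
```

drive_tool([
  [0, 0, 0.0005, 0, 0, 0],
  [0, 0, 0.001, 0, 0, 0],
  [0, 0, 0.001, 0, 0, 0],
])

```text
time: 12.7
tool_pos: [0.5118, -0.0834, 0.0962]
tcp_rot: [-3.142, 0.0, -0.0]
contact_force: [-0.2, -0.8, -1.2]
width: 0.219
```

Tip at about 40 mm with no force, so it is in. Going on down.

drive_tool([
  [0, 0, 0.0015, 0, 0, 0],
  [0, 0, 0.003, 0, 0, 0],
  [0, 0, 0.0045, 0, 0, 0],
  [0, 0, 0.006, 0, 0, 0],
  [0, 0, 0.0075, 0, 0, 0],
  [0, 0, 0.009, 0, 0, 0],
  [0, 0, 0.01, 0, 0, 0],
  [0, 0, 0.01, 0, 0, 0],
])

```text
time: 13.5
tool_pos: [0.5118, -0.0834, 0.086]
tcp_rot: [-3.142, 0.0, 0.0]
contact_force: [0.1, 0.3, -2.1]
width: 0.219
```

drive_tool([
  [0, 0, 0.0007, 0, 0, 0],
  [0, 0, 0.0014, 0, 0, 0],
  [0, 0, 0.0021, 0, 0, 0],
  [0, 0, 0.0028, 0, 0, 0],
  [0, 0, 0.0035, 0, 0, 0],
  [0, 0, 0.0042, 0, 0, 0],
  [0, 0, 0.005, 0, 0, 0],
  [0, 0, 0.005, 0, 0, 0],
])

```text
time: 14.3
tool_pos: [0.5118, -0.0834, 0.0811]
tcp_rot: [-3.142, 0.0, -0.0]
contact_force: [-0.2, 0.4, -1.9]
width: 0.219
```

It is past the step depth with no force, so this bore is clear. Going on to just short of the collar seating.

drive_tool([
  [0, 0, 0.002, 0, 0, 0],
  [0, 0, 0.004, 0, 0, 0],
  [0, 0, 0.006, 0, 0, 0],
  [0, 0, 0.008, 0, 0, 0],
  [0, 0, 0.01, 0, 0, 0],
  [0, 0, 0.012, 0, 0, 0],
  [0, 0, 0.0135, 0, 0, 0],
  [0, 0, 0.0135, 0, 0, 0],
])

```text
time: 15.1
tool_pos: [0.5117, -0.0834, 0.0674]
tcp_rot: [-3.142, 0.001, -0.0]
contact_force: [-0.2, -0.0, -2.1]
width: 0.213
```

drive_tool([
  [0, 0, 0.0005, 0, 0, 0],
  [0, 0, 0.001, 0, 0, 0],
  [0, 0, 0.0015, 0, 0, 0],
  [0, 0, 0.002, 0, 0, 0],
  [0, 0, 0.002, 0, 0, 0],
])

```text
time: 15.6
tool_pos: [0.5118, -0.0834, 0.0657]
tcp_rot: [-3.142, 0.0, -0.0]
contact_force: [0.1, -1.4, -0.7]
width: 0.223
```

The gauge is within 1 mm of collar contact, so the right mount is the good one. I'll withdraw and return to the block.

drive_tool([
  [0, 0, -0.003, 0, 0, 0],
  [0, 0, -0.01, 0, 0, 0],
  [0, 0, -0.022, 0, 0, 0],
  [0, 0, -0.036, 0, 0, 0],
  [0, 0, -0.05, 0, 0, 0],
  [0, 0, -0.06, 0, 0, 0],
  [0, 0, -0.063, 0, 0, 0],
  [0, 0, -0.063, 0, 0, 0],
])

```text
time: 16.4
tool_pos: [0.5122, -0.0835, 0.1296]
tcp_rot: [3.141, -0.001, -0.0]
contact_force: [-1.2, 0.6, -2.1]
width: 0.217
```

drive_tool([
  [0.001, 0.03, 0, 0, 0, 0],
  [0.003, 0.075, 0, 0, 0, 0],
  [0.005, 0.12, 0, 0, 0, 0],
  [0.007, 0.165, 0, 0, 0, 0],
  [0.009, 0.205, 0, 0, 0, 0],
  [0.01, 0.235, 0, 0, 0, 0],
  [0.0105, 0.246, 0, 0, 0, 0],
  [0.0105, 0.246, 0, 0, 0, 0],
])

```text
time: 17.2
tool_pos: [0.5217, -0.3303, 0.1273]
tcp_rot: [-3.14, 0.002, -0.002]
contact_force: [-0.5, 0.2, -1.1]
width: 0.22
```

drive_tool([
  [0, 0, 0.008, 0, 0, 0],
  [0, 0, 0.016, 0, 0, 0],
  [0, 0, 0.02, 0, 0, 0],
  [0, 0, 0.02, 0, 0, 0],
  [0, 0, 0.02, 0, 0, 0],
  [0, 0, 0.02, 0, 0, 0],
])

```text
time: 17.8
tool_pos: [0.5226, -0.3292, 0.1093]
tcp_rot: [3.141, -0.001, 0.0]
contact_force: [-0.8, 0.2, -2.2]
width: 0.217
```

```bash
python3 - <<'E'
from h import *
s=st(); c=read_camera("wrist"); P=wcloud(c); t=s["tool_pos"]; held(P,t[0],t[1],t[2])
rect("block",P,(.5224,-.329),.05,.04,.05)
boss(P,.5112,-.0843)
E
```

```text
{'time': 17.8, 'qpos': [-0.6173, 0.1373, 1.3322, 0.0, 1.6714, 0.9531], 'tool_pos': [0.5226, -0.3292, 0.1093], 'tcp_rot': [3.1412, -0.0006, 0.0004], 'contact_force': [-0.7512, 0.2134, -2.1762], 'width': 0.2167}
pin 44 [ 521.43 -330.74] rms 0.17
collar 318 [ 519.8 -330.4] rms 1.45
handle 821 [ 521.56 -329.5 ] rms 0.28
block 5683 rect [ 521.5 -329.9] [70.1 71. ] 78.0 circ [ 521.7 -329.9] 49.1 z 0.0449
boss 786 rect [511.1 -84.4] [39.4 41.2] 16.2 circ [511.  -84.1] 21.0 z 0.0418
boss side 564 [510.85 -83.79]
```

drive_tool([
  [0, -0.0005, 0.005, 0, 0, 0],
  [0, -0.0005, 0.01, 0, 0, 0],
  [0, -0.0005, 0.016, 0, 0, 0],
  [0, -0.0005, 0.022, 0, 0, 0],
  [0, -0.0005, 0.028, 0, 0, 0],
  [0, -0.0005, 0.033, 0, 0, 0],
  [0, -0.0005, 0.037, 0, 0, 0],
  [0, -0.0005, 0.037, 0, 0, 0],
])

```text
time: 18.65
tool_pos: [0.522, -0.3287, 0.0708]
tcp_rot: [-3.141, 0.001, -0.0]
contact_force: [-0.0, 0.8, -1.4]
width: 0.216
```

drive_tool([
  [0, 0, 0.001, 0, 0, 0],
  [0, 0, 0.002, 0, 0, 0],
  [0, 0, 0.003, 0, 0, 0],
  [0, 0, 0.0036, 0, 0, 0],
  [0, 0, 0.0036, 0, 0, 0],
  [0, 0, 0.0036, 0, 0, 0],
])

```text
time: 19.25
tool_pos: [0.5224, -0.3289, 0.0683]
tcp_rot: [3.142, -0.0, -0.0]
contact_force: [0.3, -0.3, -1.3]
width: 0.222
```

drive_tool([
  [0, 0, 0.0004, 0, 0, 0],
  [0, 0, 0.0008, 0, 0, 0],
  [0, 0, 0.0008, 0, 0, 0],
])

```text
time: 19.55
tool_pos: [0.5226, -0.3292, 0.0681]
tcp_rot: [3.141, -0.001, -0.0]
contact_force: [0.1, -1.0, 2.4]
width: 0.214
```

drive_tool([
  [0, 0, 0, 0, 0, 0],
  [0, 0, 0, 0, 0, 0],
  [0, 0, 0, 0, 0, 0],
  [0, 0, 0, 0, 0, 0],
  [0, 0, 0, 0, 0, 0],
  [0, 0, 0, 0, 0, 0],
], grip=1)

```text
time: 20.15
tool_pos: [0.5223, -0.3289, 0.0673]
tcp_rot: [-3.142, 0.0, -0.0]
contact_force: [1.2, -0.7, 0.3]
width: 0.999
```

```bash
python3 - <<'E'
from h import *
s=st(); c=read_camera("wrist"); P=wcloud(c); np.savez("w7.npz",**c)
rect("handle top",P,(.5224,-.329),.03,.1,.112); held(P,.522,-.33,.0681)
E
```

```text
{'time': 20.15, 'qpos': [-0.6171, 0.1491, 1.3937, 0.0, 1.5989, 0.9538], 'tool_pos': [0.5223, -0.3289, 0.0673], 'tcp_rot': [-3.1415, 0.0001, -0.0], 'contact_force': [1.171, -0.7235, 0.3069], 'width': 0.9992}
handle top 1410 rect [ 521.7 -329.7] [21.  21.5] 37.9 circ [ 521.4 -329.9] 11.1 z 0.1048
pin 1
collar 367 [ 519.32 -329.97] rms 1.95
handle 854 [ 521.36 -329.83] rms 0.24
```

The gauge is home (handle top z 0.105, centred). Now to the left mount.

drive_tool([
  [0, 0, -0.01, 0, 0, 0],
  [0, 0, -0.04, 0, 0, 0],
  [0, 0, -0.07, 0, 0, 0],
  [0, 0, -0.085, 0, 0, 0],
  [0, -0.02, -0.085, 0, 0, 0],
  [-0.005, -0.05, -0.085, 0, 0, 0],
  [-0.009, -0.09, -0.085, 0, 0, 0],
  [-0.0135, -0.135, -0.085, 0, 0, 0],
])

```text
time: 21.0
tool_pos: [0.5084, -0.1932, 0.1522]
tcp_rot: [-3.142, 0.0, -0.002]
contact_force: [0.5, -0.3, 0.8]
width: 0.998
```

drive_tool([
  [-0.0045, -0.045, 0, 0, 0, 0],
  [-0.009, -0.09, 0, 0, 0, 0],
  [-0.0135, -0.135, 0, 0, 0, 0],
  [-0.018, -0.18, 0, 0, 0, 0],
  [-0.022, -0.22, 0, 0, 0, 0],
  [-0.025, -0.245, 0, 0, 0, 0],
  [-0.025, -0.2505, 0, 0, 0, 0],
  [-0.025, -0.2505, 0, 0, 0, 0],
])

```text
time: 21.8
tool_pos: [0.4839, 0.057, 0.1524]
tcp_rot: [3.141, -0.0, 0.002]
contact_force: [-0.7, 0.3, 0.9]
width: 0.998
```

drive_tool([
  [0, 0, 0, 0, 0, 0],
  [0, 0, 0, 0, 0, 0],
  [0, 0, 0, 0, 0, 0],
])

```text
time: 22.1
tool_pos: [0.484, 0.0555, 0.1523]
tcp_rot: [3.141, 0.0, -0.002]
contact_force: [0.4, 0.3, 0.0]
width: 1.002
```

```bash
python3 - <<'E'
from h import *
s=st(); c=read_camera("wrist"); P=wcloud(c); save("w8",c)
boss(P,.4833,.0557); boss(P,.511,-.084); rect("handle top",P,(.5224,-.329),.03,.1,.112);rect("tray",P,(.527,.355),.12,.02,.04)
rect("flange",P,(.4833,.0557),.04,.008,.015)
E
```

```text
{'time': 22.1, 'qpos': [0.0445, -0.2183, 1.6024, -0.0002, 1.7577, 1.617], 'tool_pos': [0.484, 0.0555, 0.1523], 'tcp_rot': [3.1414, 0.0002, -0.0018], 'contact_force': [0.3968, 0.3302, 0.0122], 'width': 1.0015}
boss 1226 rect [482.8  56.1] [40.1 38.8] 1.7 circ [482.6  56. ] 20.4 z 0.0419
boss side 314 [490.34  44.44]
boss 1046 rect [510.8 -83.3] [40.  39.4] 74.7 circ [510.5 -83.4] 20.9 z 0.0419
boss side 441 [510.83 -83.28]
handle top 0
tray 1688 rect [526.2 354.5] [170.4 170.8] 5.9 circ [526.2 353.8] 118.5 z 0.0258
flange 1372 rect [482.9  56. ] [56.8 56.5] 47.4 circ [482.9  55.6] 39.1 z 0.0099
```

View pics/w8.png

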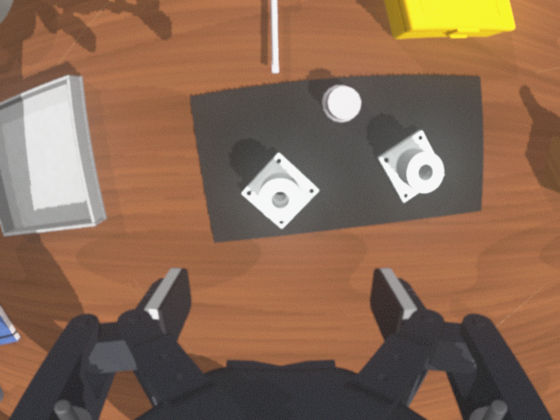

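The left mount at (280,197) is centred between the jaws. Descending to grip its boss.

drive_tool([
  [-0.0008, 0, 0.03, 0, 0, 0],
  [-0.0008, 0, 0.07, 0, 0, 0],
  [-0.0008, 0, 0.105, 0, 0, 0],
  [-0.0008, 0, 0.126, 0, 0, 0],
  [-0.0008, 0, 0.135, 0, 0, 0],
  [-0.0008, 0, 0.138, 0, 0, 0],
  [-0.0008, 0, 0.138, 0, 0, 0],
  [-0.0008, 0, 0.138, 0, 0, 0],
])

```text
time: 22.95
tool_pos: [0.4842, 0.0565, 0.0161]
tcp_rot: [-3.141, -0.003, -0.0]
contact_force: [-0.6, -0.5, -0.4]
width: 1.0
```

drive_tool([
  [0, 0, 0, 0, 0, 0],
  [0, 0, 0, 0, 0, 0],
  [0, 0, 0, 0, 0, 0],
  [0, 0, 0, 0, 0, 0],
  [0, 0, 0, 0, 0, 0],
  [0, 0, 0, 0, 0, 0],
  [0, 0, 0, 0, 0, 0],
], grip=-1, newtons=40)

```text
time: 23.65
tool_pos: [0.483, 0.0566, 0.0143]
tcp_rot: [-3.142, 0.0, -0.0]
contact_force: [-0.2, 0.1, 0.6]
width: 0.003
```

drive_tool([
  [0, 0, -0.005, 0, 0, 0],
  [0, 0, -0.02, 0, 0, 0],
  [0, 0, -0.045, 0, 0, 0],
  [0, 0, -0.065, 0, 0, 0],
  [0, 0, -0.075, 0, 0, 0],
  [0, 0, -0.075, 0, 0, 0],
  [0, 0, -0.075, 0, 0, 0],
])

```text
time: 24.35
tool_pos: [0.4829, 0.0566, 0.0891]
tcp_rot: [3.142, 0.0, -0.0]
contact_force: [-0.7, 0.3, 0.2]
width: 0.003
```

```bash
python3 - <<'E'
from h import *
s=st(); c=read_camera("wrist"); P=wcloud(c)
cv2.imwrite("pics/w9.png",c["pixels"][100:400,120:440,::-1])
rect("flange/bosstop",P,(.4833,.0557),.045,.105,.125);rect("boss",P,(.4833,.0557),.045,.112,.124);rect("flange",P,(.4833,.0557),.045,.078,.094)
E
```

```text
{'time': 24.35, 'qpos': [0.0466, -0.2136, 1.7101, 0.0, 1.6454, 1.6174], 'tool_pos': [0.4829, 0.0566, 0.0891], 'tcp_rot': [3.1416, 0.0003, -0.0], 'contact_force': [-0.7299, 0.3096, 0.1559], 'width': 0.0028}
flange/bosstop 0
boss 0
flange 0
```

View pics/w9.png

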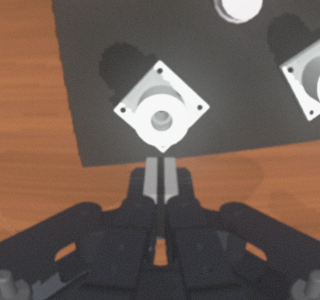

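The fingers closed to nothing and the mount is still standing at (160,113) in the crop. I'll measure where it is now.

```bash
python3 - <<'E'
from h import *
c=read_camera("wrist"); P=wcloud(c); np.savez("w10.npz",**c)
for n,P in(("wrist",P),("scene",cloud(read_camera("scene"))),("top",cloud(read_camera("top")))):
    print(n); rect("boss",P,(.4833,.0557),.06,.038,.05); rect("flange",P,(.4833,.0557),.06,.008,.015); rect("rboss",P,(.511,-.084),.035,.038,.05);rect("knob",P,(.573,-.005),.04,.017,.04)
E
```

```text
wrist
boss 1927 rect [482.8  56.3] [40.1 39.4] 1.8 circ [482.7  56.3] 20.3 z 0.0419
flange 1993 rect [482.8  56.1] [56.4 56.7] 47.4 circ [482.6  56.3] 39.0 z 0.01
rboss 1489 rect [511.  -83.4] [40.6 40. ] 62.1 circ [510.9 -83.7] 20.9 z 0.0419
knob 1364 rect [572.5  -3.8] [31.3 31.3] 18.8 circ [572.3  -3.9] 16.1 z 0.0239
scene
boss 190 rect [483.7  56.7] [38.3 40.4] 78.6 circ [484.   57.6] 20.9 z 0.0417
flange 223 rect [485.   56.7] [56.7 57.6] 48.8 circ [484.9  57.8] 39.1 z 0.0101
rboss 213 rect [512.2 -82.6] [38.9 39.8] 3.0 circ [511.5 -83.4] 20.8 z 0.0416
knob 165 rect [574.6  -3.5] [30.1 31.5] 28.4 circ [574.   -3.1] 16.7 z 0.0236
top
boss 0
flange 0
rboss 180 rect [511.  -85.1] [36.2 38.5] 89.5 circ [510.6 -84.8] 19.8 z 0.0435
knob 124 rect [572.8  -7. ] [31.1 27.2] 17.1 circ [572.1  -5.1] 15.9 z 0.0248
```

The mount has not moved at all, so the fingers never pressed on it. I'll try again, looking before closing and closing in stages.

drive_tool([
  [0, 0, 0, 0, 0, 0],
  [0, 0, 0, 0, 0, 0],
  [0, 0, 0, 0, 0, 0],
  [0, 0, 0, 0, 0, 0],
  [0, 0, 0, 0, 0, 0],
  [0, 0, 0, 0, 0, 0],
], grip=1)

```text
time: 25.15
tool_pos: [0.4831, 0.0566, 0.0894]
tcp_rot: [3.142, -0.0, -0.0]
contact_force: [-0.5, 0.1, -0.2]
width: 0.992
```

drive_tool([
  [0, 0, 0.02, 0, 0, 0],
  [0, 0, 0.045, 0, 0, 0],
  [0, 0, 0.065, 0, 0, 0],
  [0, 0, 0.074, 0, 0, 0],
  [0, 0, 0.077, 0, 0, 0],
  [0, 0, 0.077, 0, 0, 0],
  [0, 0, 0.077, 0, 0, 0],
])

```text
time: 25.85
tool_pos: [0.4839, 0.0566, 0.0137]
tcp_rot: [-3.141, -0.002, -0.0]
contact_force: [-0.1, 0.0, 0.9]
width: 0.997
```

```bash
python3 - <<'E'
from h import *
s=st(); c=read_camera("wrist"); np.savez("w11.npz",**c); P=wcloud(c); a=c["pixels"][100:400,100:460,::-1]
d=read_camera("scene"); b=cv2.resize(d["pixels"][110:260,200:360,::-1],(360,338))
cv2.imwrite("pics/w11.png",np.vstack([a,b]))
rect("boss",P,(.4833,.0557),.023,.038,.05)
for y0 in(.0557-.06,.0557+.025): 
    Q=P.reshape(-1,3); Q=Q[(abs(Q[:,0]-.483)<.03)&(Q[:,1]>y0)&(Q[:,1]<y0+.035)&(Q[:,2]>.015)&(Q[:,2]<.09)]; print(len(Q),Q.min(0).round(4),Q.max(0).round(4))
E
```

```text
{'time': 25.85, 'qpos': [0.0466, -0.1773, 1.8135, 0.0, 1.5034, 1.6175], 'tool_pos': [0.4839, 0.0566, 0.0137], 'tcp_rot': [-3.1415, -0.002, -0.0001], 'contact_force': [-0.1474, 0.0194, 0.92], 'width': 0.9971}
boss 3685 rect [482.7  56.6] [40.4 39.5] 2.7 circ [482.5  56.1] 20.6 z 0.0419
1550 [ 4.724e-01 -3.000e-04  6.160e-02] [0.4959 0.0149 0.09  ]
1552 [0.4725 0.0989 0.0618] [0.496  0.1137 0.09  ]
```

View pics/w11.png

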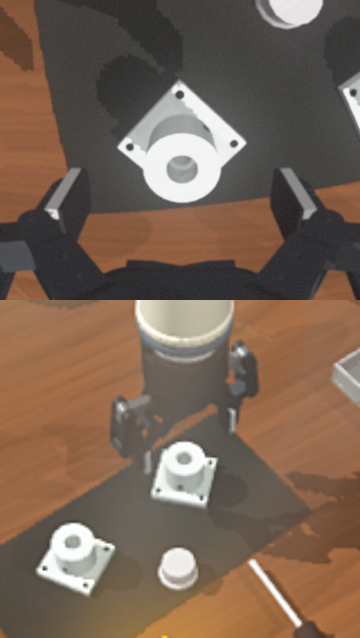

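The fingertips look well above the boss although the TCP reads 0.014. I'll check the actual finger heights in the saved clouds.

```bash
python3 - <<'E'
from h import *
for f,t in(("w2",(.5214,-.3304,.1948)),("w3",(.5218,-.329,.1262)),("w10",(.4829,.0566,.0891)),("w11",(.4839,.0566,.0137))):
    P=wcloud(dict(np.load(f+".npz"))).reshape(-1,3)-t
    for s in(-1,1):
        Q=P[(abs(P[:,0])<.012)&(s*P[:,1]>(.0115 if f=="w3" else 0.001 if f=="w10" else .03))&(abs(P[:,1])<.065)&(P[:,2]>-.01+(.03 if f=="w11" else 0))&(P[:,2]<.12)]
        print(f,s,len(Q),"minz rel tcp",Q[:,2].min().round(4),np.percentile(Q[:,2],[5,50]).round(4),"x",Q[:,0].min().round(3),Q[:,0].max().round(3),"y",Q[:,1].min().round(3),Q[:,1].max().round(3))
d=read_camera("scene"); P=cloud(d).reshape(-1,3)-(.4859,.0585,0)
for s in(-1,1):
    Q=P[(abs(P[:,0])<.02)&(s*P[:,1]>.036)&(s*P[:,1]<.065)&(P[:,2]>.015)&(P[:,2]<.12)]; print("scene",s,len(Q),np.sort(Q[:,2])[:8].round(3))
E
```

```text
w2 -1 6229 minz rel tcp 0.0484 [0.0573 0.0998] x -0.012 0.012 y -0.065 -0.036
w2 1 5817 minz rel tcp 0.048 [0.0567 0.0994] x -0.012 0.012 y 0.037 0.065
w3 -1 6386 minz rel tcp 0.0378 [0.0548 0.0965] x -0.012 0.012 y -0.061 -0.012
w3 1 6374 minz rel tcp 0.0382 [0.0543 0.096 ] x -0.012 0.012 y 0.012 0.062
w10 -1 8841 minz rel tcp 0.0391 [0.0569 0.0979] x -0.012 0.012 y -0.061 -0.001
w10 1 8920 minz rel tcp 0.0385 [0.056  0.0979] x -0.012 0.012 y 0.001 0.061
w11 -1 6430 minz rel tcp 0.0479 [0.0576 0.1   ] x -0.012 0.012 y -0.065 -0.035
w11 1 6216 minz rel tcp 0.0481 [0.0573 0.0996] x -0.012 0.012 y 0.037 0.065
scene -1 152 [0.066 0.066 0.067 0.068 0.069 0.069 0.071 0.071]
scene 1 179 [0.062 0.062 0.064 0.064 0.065 0.065 0.066 0.067]
```

Two things bound the offset. The jaws shut at TCP 0.014 without touching the 43 mm boss, yet at TCP 0.068 they held the handle whose top is at 0.105. So the real tips are about 33 mm above the reported TCP, and I need to go about 32 mm lower, in stages with the force watched.

drive_tool([
  [-0.0003, 0, 0.006, 0, 0, 0],
  [-0.0003, 0, 0.012, 0, 0, 0],
  [-0.0003, 0, 0.018, 0, 0, 0],
  [-0.0003, 0, 0.022, 0, 0, 0],
  [-0.0003, 0, 0.022, 0, 0, 0],
  [-0.0003, 0, 0.022, 0, 0, 0],
])

```text
time: 26.6
tool_pos: [0.4827, 0.0566, -0.0098]
tcp_rot: [3.142, 0.0, -0.0]
contact_force: [0.2, 0.5, -0.4]
width: 1.001
```

drive_tool([
  [0, 0, 0.003, 0, 0, 0],
  [0, 0, 0.006, 0, 0, 0],
  [0, 0, 0.008, 0, 0, 0],
  [0, 0, 0.01, 0, 0, 0],
  [0, 0, 0.01, 0, 0, 0],
  [0, 0, 0.01, 0, 0, 0],
])

```text
time: 27.2
tool_pos: [0.4827, 0.0566, -0.0197]
tcp_rot: [3.142, 0.0, -0.0]
contact_force: [0.4, -0.2, -0.5]
width: 0.996
```

```bash
python3 - <<'E'
from h import *
s=st(); c=read_camera("wrist"); P=wcloud(c)
rect("boss",P,(.4833,.0557),.023,.038,.05)
Q0=P.reshape(-1,3)-(.483,.0562,0)
for s in(-1,1): 
    Q=Q0[(abs(Q0[:,0])<.014)&(s*Q0[:,1]>.035)&(s*Q0[:,1]<.06)&(Q0[:,2]>.008)]; print(len(Q),np.sort(Q[:,2])[[5,50,200]].round(4))
a=c["pixels"][100:400,100:460,::-1]; d=read_camera("scene"); b=cv2.resize(d["pixels"][110:260,200:360,::-1],(360,338)); cv2.imwrite("pics/w12.png",np.vstack([a,b]))
E
```

```text
{'time': 27.2, 'qpos': [0.0467, -0.1521, 1.8521, 0.0, 1.4417, 1.6175], 'tool_pos': [0.4827, 0.0566, -0.0197], 'tcp_rot': [3.1416, 0.0001, -0.0], 'contact_force': [0.3539, -0.2266, -0.5117], 'width': 0.996}
boss 5245 rect [482.8  56.4] [40.4 39.7] 4.7 circ [482.7  56.2] 20.5 z 0.0419
7660 [0.0091 0.01   0.0338]
6497 [0.009  0.0102 0.0337]
```

View pics/w12.png

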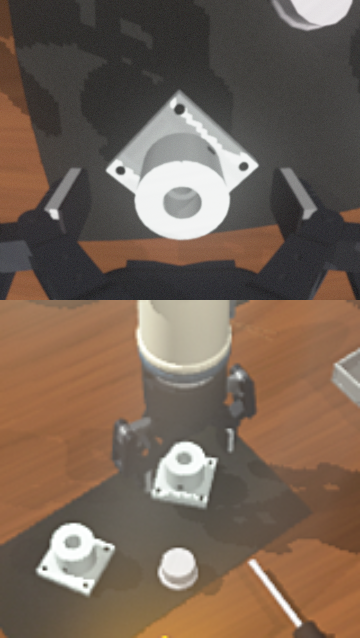

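The fingers now straddle the boss, with tips at about 28 mm and nothing touched. Closing.

drive_tool([
  [0, 0, 0, 0, 0, 0],
  [0, 0, 0, 0, 0, 0],
  [0, 0, 0, 0, 0, 0],
  [0, 0, 0, 0, 0, 0],
  [0, 0, 0, 0, 0, 0],
  [0, 0, 0, 0, 0, 0],
  [0, 0, 0, 0, 0, 0],
], grip=-1, newtons=40)

```text
time: 28.0
tool_pos: [0.4831, 0.0566, -0.0192]
tcp_rot: [-3.142, -0.001, 0.0]
contact_force: [-0.5, 0.5, 3.7]
width: 0.457
```

drive_tool([
  [0, 0, -0.003, 0, 0, 0],
  [0, 0, -0.01, 0, 0, 0],
  [0, 0, -0.025, 0, 0, 0],
  [0, 0, -0.045, 0, 0, 0],
  [0, 0, -0.06, 0, 0, 0],
  [0, 0, -0.065, 0, 0, 0],
  [0, 0, -0.065, 0, 0, 0],
])

```text
time: 28.7
tool_pos: [0.4835, 0.0566, 0.0467]
tcp_rot: [-3.142, -0.002, -0.0]
contact_force: [0.4, 0.5, -2.7]
width: 0.456
```

```bash
python3 - <<'E'
from h import *
s=st(); c=read_camera("wrist"); P=wcloud(c)
rect("on mat",P,(.4833,.0557),.023,.038,.05); rect("boss top lifted",P,(.4833,.0562),.023,.1,.115)
rect("flange lifted",P,(.4833,.0562),.045,.066,.082)
E
```

```text
{'time': 28.7, 'qpos': [0.0467, -0.1984, 1.7723, -0.0, 1.5653, 1.6175], 'tool_pos': [0.4835, 0.0566, 0.0467], 'tcp_rot': [-3.1415, -0.0024, -0.0], 'contact_force': [0.3863, 0.471, -2.6731], 'width': 0.4563}
on mat 0
boss top lifted 6349 rect [483.7  58.2] [45.3 40.4] 79.1 circ [486.2  56.3] 24.5 z 0.1078
flange lifted 4096 rect [483.3  56.9] [56.8 56.9] 46.9 circ [483.4  56.9] 39.6 z 0.0759
```

The mount is held upright and is 66 mm up. Carrying it to the tray.

drive_tool([
  [0.003, -0.02, 0, 0, 0, 0],
  [0.008, -0.055, 0, 0, 0, 0],
  [0.014, -0.095, 0, 0, 0, 0],
  [0.02, -0.138, 0, 0, 0, 0],
  [0.026, -0.18, 0, 0, 0, 0],
  [0.032, -0.222, 0, 0, 0, 0],
  [0.038, -0.262, 0, 0, 0, 0],
  [0.042, -0.29, 0, 0, 0, 0],
])

```text
time: 29.55
tool_pos: [0.5238, 0.3489, 0.0434]
tcp_rot: [3.141, 0.002, 0.001]
contact_force: [-0.1, -0.6, -1.7]
width: 0.456
```

drive_tool([
  [0.001, -0.008, 0, 0, 0, 0],
  [0.001, -0.008, 0, 0, 0, 0],
  [0.001, -0.008, 0.012, 0, 0, 0],
  [0.001, -0.008, 0.028, 0, 0, 0],
  [0.001, -0.008, 0.043, 0, 0, 0],
  [0.001, -0.008, 0.053, 0, 0, 0],
  [0.001, -0.008, 0.058, 0, 0, 0],
  [0.001, -0.008, 0.058, 0, 0, 0],
])

```text
time: 30.35
tool_pos: [0.5252, 0.3539, -0.014]
tcp_rot: [3.14, 0.002, -0.0]
contact_force: [0.4, 0.6, -1.0]
width: 0.457
```

```bash
python3 - <<'E'
from h import *
s=st(); c=read_camera("wrist"); P=wcloud(c)
rect("tray",P,(.527,.3545),.12,.02,.035); rect("boss top",P,(.527,.3545),.022,.04,.056); rect("flange",P,(.527,.3545),.042,.012,.024)
E
```

```text
{'time': 30.35, 'qpos': [0.5393, 0.2392, 1.4388, -0.0, 1.4657, 2.1105], 'tool_pos': [0.5252, 0.3539, -0.014], 'tcp_rot': [3.1405, 0.0018, -0.0004], 'contact_force': [0.4482, 0.6307, -1.0353], 'width': 0.4567}
tray 10652 rect [526.4 356. ] [170.1 170.8] 5.8 circ [526.5 355.9] 119.0 z 0.0265
boss top 6252 rect [525.4 354.5] [40.2 44. ] 0.0 circ [527.4 354.5] 23.9 z 0.047
flange 3913 rect [525.1 354.2] [56.7 56.7] 46.9 circ [525.1 354.3] 39.6 z 0.0152
```

drive_tool([
  [0, 0, 0.001, 0, 0, 0],
  [0, 0, 0.002, 0, 0, 0],
  [0, 0, 0.003, 0, 0, 0],
  [0, 0, 0.0036, 0, 0, 0],
  [0, 0, 0.0042, 0, 0, 0],
  [0, 0, 0.0046, 0, 0, 0],
  [0, 0, 0.0046, 0, 0, 0],
  [0, 0, 0.0046, 0, 0, 0],
])

```text
time: 31.2
tool_pos: [0.5258, 0.3546, -0.0172]
tcp_rot: [3.142, -0.0, -0.0]
contact_force: [0.2, -0.6, -1.7]
width: 0.455
```

drive_tool([
  [0, 0, 0.0005, 0, 0, 0],
  [0, 0, 0.001, 0, 0, 0],
  [0, 0, 0.001, 0, 0, 0],
])

```text
time: 31.5
tool_pos: [0.5258, 0.3546, -0.0182]
tcp_rot: [-3.142, -0.0, -0.0]
contact_force: [-0.5, 0.5, -1.6]
width: 0.454
```

drive_tool([
  [0, 0, 0.0005, 0, 0, 0],
  [0, 0, 0.001, 0, 0, 0],
  [0, 0, 0.0015, 0, 0, 0],
  [0, 0, 0.0015, 0, 0, 0],
])

```text
time: 31.9
tool_pos: [0.526, 0.3547, -0.0182]
tcp_rot: [-3.141, -0.001, -0.0]
contact_force: [-3.9, -2.3, 6.1]
width: 0.459
```

It is seated: the force rose by about 7 N. Releasing and withdrawing.

drive_tool([
  [0, 0, -0.0012, 0, 0, 0],
  [0, 0, -0.0012, 0, 0, 0],
  [0, 0, -0.0012, 0, 0, 0],
  [0, 0, -0.0012, 0, 0, 0],
  [0, 0, -0.0012, 0, 0, 0],
  [0, 0, -0.0012, 0, 0, 0],
], grip=1)

```text
time: 32.5
tool_pos: [0.5258, 0.3546, -0.0187]
tcp_rot: [3.142, 0.0, -0.0]
contact_force: [-0.5, 0.2, -0.4]
width: 1.0
```

drive_tool([
  [0, 0, -0.01, 0, 0, 0],
  [0, 0, -0.04, 0, 0, 0],
  [0, 0, -0.08, 0, 0, 0],
  [0, 0, -0.11, 0, 0, 0],
  [0, 0, -0.13, 0, 0, 0],
  [0, 0.04, -0.14, 0, 0, 0],
  [-0.04, 0.08, -0.14, 0, 0, 0],
  [-0.08, 0.12, -0.14, 0, 0, 0],
])

```text
time: 33.3
tool_pos: [0.4547, 0.2427, 0.1224]
tcp_rot: [-3.141, -0.001, -0.001]
contact_force: [0.1, -0.0, 0.9]
width: 1.0
```

drive_tool([
  [0, 0, 0, 0, 0, 0],
  [0, 0, 0, 0, 0, 0],
  [0, 0, 0, 0, 0, 0],
  [0, 0, 0, 0, 0, 0],
])

```text
time: 33.7
tool_pos: [0.456, 0.2447, 0.1221]
tcp_rot: [-3.141, -0.001, 0.0]
contact_force: [-0.2, 0.6, -0.2]
width: 0.998
```

```bash
python3 - <<'E'
from h import *
s=st()
c=read_camera("top"); d=read_camera("scene"); w=read_camera("wrist")
for n,P in(("top",cloud(c)),("scene",cloud(d)),("wrist",wcloud(w))):
    print(n); rect("mount in tray",P,(.526,.355),.03,.037,.055); rect("flange",P,(.526,.355),.045,.009,.018); rect("right",P,(.511,-.084),.035,.037,.05)
    rect("handle",P,(.522,-.329),.03,.095,.112); rect("knob",P,(.573,-.005),.04,.017,.04); rect("drv",P,(.687,.061),.1,.01,.05); rect("box",P,(.697,-.113),.09,.045,.07)
cv2.imwrite("pics/end.png",np.hstack([c["pixels"][120:300,60:460,::-1],d["pixels"][90:270,90:470,::-1]]))
E
```

```text
{'time': 33.7, 'qpos': [0.4266, -0.1351, 1.5821, 0.0001, 1.6936, 1.997], 'tool_pos': [0.456, 0.2447, 0.1221], 'tcp_rot': [-3.141, -0.0009, 0.0005], 'contact_force': [-0.2224, 0.6261, -0.2259], 'width': 0.9982}
top
mount in tray 2
flange 113 rect [541.5 338.5] [57.4 15.9] 41.4 circ [540.2 340.3] 29.0 z 0.0122
right 179 rect [511.1 -85.2] [36.4 38.8] 89.5 circ [510.7 -84.9] 19.8 z 0.0435
handle 81 rect [ 521.3 -330.5] [20.5 19.6] 0.1 circ [ 521.4 -330.4] 11.1 z 0.1058
knob 132 rect [572.7  -5.7] [29.6 30. ] 88.7 circ [572.1  -5.5] 15.9 z 0.0252
drv 415 rect [672.   51.3] [197.4  61.2] 18.1 circ [678.6  30.9] 99.1 z 0.0218
box 1881 rect [ 696.6 -114.5] [ 92.1 127.6] 12.1 circ [ 697.9 -114.3] 74.6 z 0.0559
scene
mount in tray 185 rect [527.5 355.5] [38.9 42.5] 28.9 circ [525.9 355.1] 22.6 z 0.0424
flange 213 rect [528.  354.8] [56.2 57.6] 46.2 circ [527.8 354.6] 39.0 z 0.0115
right 228 rect [512.1 -82.9] [39.6 40.4] 75.4 circ [512.4 -82.7] 21.0 z 0.0415
handle 120 rect [ 523.2 -329.1] [19.7 20.6] 46.3 circ [ 523.2 -328.7] 10.9 z 0.1041
knob 169 rect [574.2  -4.1] [31.1 30.3] 18.8 circ [573.2  -4.9] 17.4 z 0.0236
drv 626 rect [671.9  52.4] [202.1  66.3] 19.7 circ [679.4  31.3] 101.5 z 0.0211
box 2911 rect [ 699.8 -112.7] [ 94.3 126.6] 11.8 circ [ 699.1 -112. ] 74.7 z 0.0548
wrist
mount in tray 1479 rect [526.1 354.9] [39.6 40.1] 35.0 circ [525.6 354.9] 20.5 z 0.0429
flange 1562 rect [525.9 354.9] [56.7 56.8] 47.4 circ [525.8 354.6] 39.0 z 0.011
right 0
handle 0
knob 610 rect [572.4  -3.1] [31.6 31.9] 59.6 circ [572.4  -3.6] 16.6 z 0.0238
drv 339 rect [610.7  43. ] [103.9  42.3] 43.4 circ [624.  29.] 52.0 z 0.0141
box 0
```

View pics/end.png

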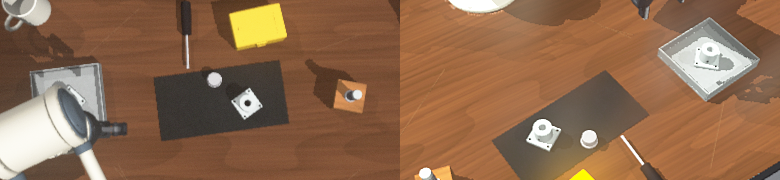

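The final picture shows the rejected mount upright in the tray (708,48), the good mount still on the mat (248,103), the gauge in its block (350,95) and the bystanders in place. Handing in.

```bash
python3 -c "
from rig import job_done; print(job_done())"
```

```text
the job is handed in; nothing more can be done
None
```

The job is done and handed in at about 34 s of the 72 s allowed. No verdict was reported.

- **Left mount:** it stopped the gauge with the tip at about 27 mm, which is the step height, at about 7 N. It now stands upright in the tray, about 1 mm from the centre, with its top at the expected height.
- **Right mount:** the gauge went down to within about 1 mm of its collar with no resistance. The mount still stands where it was.
- **Gauge:** it is back in its block, upright, with the handle top at the same height as at the start.
- **Bystanders:** the last images show the knob and battery box within 3 mm of where they were. My last driver measurement took in part of the knob or box, so I judged the driver from the picture, where it looks unmoved.

**What went wrong:** my first grasp of the left mount closed on nothing, above its boss, and moved nothing. The camera clouds showed the real fingertips about 33–38 mm above the reported TCP, which disagrees with the stated tool frame. Going about 33 mm lower gave a sound grasp. The gauge had therefore been held only near the top of its handle, but it did not slip noticeably.

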